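# Set and lock the depth stop of a wood-lathe copying carriage

### The arm

A 6-joint arm with a two-finger parallel gripper is mounted at the origin on the work surface. World frame = base frame: x ahead of the robot, y to its left, z up, the work surface at z = 0. Lengths are in mm, angles in degrees, forces in N, time in s.
With the tool pointing down it reaches from about 325 to 750 mm from the base axis. Payload 7.6 kg.
Tool frame: the origin (TCP) lies midway between the tips of the shut fingers; the grasp point (between the pads) lies hold_point_z behind it (hold_point_z is the distance from the TCP to the grasp point, in mm); z points along the fingers, x is the direction in which the jaws open and shut, and the axes are right-handed (so a half turn about z gives the same grasp; the last joint's range is limited). The gripper opens to 85 mm and grips with 20 to 120 N. Pads are 22 mm wide; open, the fingers measure 114 mm over their backs; the gripper's body (76 mm by 85 mm) begins 54 mm behind the grasp point. The pads swing forward as they close: fully open they stand 13 mm farther back than shut.
Start: joints at [63.065, 2.991, 80.254, -0, 96.75, -4.028], TCP at [204.334, 483.625, 231.323] pointing down, gripper open.
Joint ranges: [-166.34, 166.34], [-52.06, 124.39], [6.96, 135.62], [-60.46, 240.46], [14.63, 156.25], [-167.68, 167.68]. Speed limits (degrees/s): [147.25, 147.25, 172.46, 180, 180, 180].

### API

Orientations are given as [roll, pitch, yaw] about the fixed x, y, z axes, in that order (R = Rz(yaw) Ry(pitch) Rx(roll)).
In Python, from plant import sense, capture, camera_params, job_done, hold_point_z gives the robot as it stands.
- The arm moves only by the tool drive_tool, never from a script. Its argument "moves" is text: rows parted by semicolons, each of 7 numbers parted by spaces: the shift along the world's x, y, z in cm, then the turn, a rotation vector about the world's x, y, z in rad, then the opening, from 0 (shut) to 1 (fully open). A call has 1 to 5 rows; each row shifts and turns the commanded pose from where the row before left it; what a row does not reach is not made up. A row lasts 1/12 s, in which the tool goes at most 41.7 mm and 7.16 degrees, less where a joint would pass 70% of its speed; a pose out of reach is approached as far as the arm can. A call is refused whole if a number of a shift passes 4.17 or a number of a turn 0.125, either way. A call with a gripper value outside its range is refused whole. The fingers move at their own pace and stop on an object; "squeeze" is the grip in N (left out, the last holds). Time passes only in rows, so rows that do not move let the fingers close. It gives the time, the measured TCP pose, the force and the opening at its end, in the units of the state.
- sense(): the state, without advancing time (a new reading comes with each control period).
- capture(name): name is "scene" or "top" or "wrist"; returns the picture (480x640x3 uint8, blue, green, red); there is no depth.
- camera_params(name): a dict with "camera_matrix" (3x3 intrinsics, pixels), "eye" and "orientation" of the camera in the world. Camera axes: x right, y up, looking along -z (the intrinsics and any distortion apply to the point x, -y, -z); pixel columns grow to the right and rows downward; lengths in mm; the calibration is good to about 2 mm. A picture is of the moment at which its call begins: read the wrist's pose just before it. camera_params takes no time and is no camera call; for the wrist camera it gives the pose at the moment of the call.
- job_done(): hands the job in, once; it reports no verdict.
The state is a dict: "clock": time; "qpos": joint angles; "joint_velocities": joint speeds; "tau": joint torques, N m; "eef_pos": TCP position; "ee_rot": TCP orientation; "wrist_force": force on the tool from outside, world axes, zero at the start; "wrist_torque": the same for the moment, N m; "grip_width": finger opening in mm.
Only numpy, scipy, OpenCV 4.12 (cv2) and the standard library are available. Lean on these libraries where they do the work, as an engineer would, in place of code of your own. Each camera call takes 0.05 s, during which the arm holds its last target.

### The job

Set the depth stop on the grey copying carriage: turn the black knob clockwise (seen from above) until its white line points at the red marker on the dial, then turn the separate brass lock ring beneath the knob clockwise until it pinches and is firmly tight, about half a newton-metre, without overtightening it. The knob must still point at the marker when you let go, and nothing else on the bench may be disturbed.

Things in the scene. Friction and masses are not known exactly. Their poses are not given: they have to be found in the camera images.
- carriage: grey casting fixed to the table, 170 x 300 mm foot, body 130 x 260 mm with its top 50 mm above the table; origin on the table under the upright axis of knob and ring, the casting reaches 95 mm from it to -y and 205 mm to +y of its own frame. On its top round the axis lies an aluminium dial plate, 116 mm across, 53 mm above the table.
- knob_grip (a point): centre of the black round knob, on the upright axis: 36 mm across, 26 mm tall, underside 86 mm and top 112 mm above the table. The point's x axis points along the knob's white line. The knob turns with light friction (0.06 N m) and stays where it is left; it needs 0.4 to 1.5 rad clockwise from above and has stops well beyond.
- knob_line (a point): imaginary point 50 mm out from the axis in the direction of the knob's white line (the line itself runs from the middle of the knob's top to its rim and down its side)
- marker_tip (a point): the red marker lying on the dial plate, 3 mm thick, 50 mm out from the same axis; it does not move. The knob is set when knob_line stands over this point.
- ring_center (a point): centre of the brass lock ring, on the same axis: round and knurled, 56 mm across, 16 mm tall, underside 62 mm and top 78 mm above the table, so 9 mm clear of the dial plate and 8 mm clear of the knob above. The point's x axis points along the black tick on its top.
- ring_tick (a point): point on the lock ring's top at its black tick, 24 mm out from the axis. The ring starts loose: it runs clockwise against a drag of 0.06 N m for some 0.5 to 1.4 rad (differs each time, not to be seen) until it pinches; then the torque climbs by 2.5 N m per rad. Right is about 0.5 N m, in bounds from 0.4 to 0.75 N m while turning; let go, it eases back up to 0.25 rad and stays locked; turned further back, it loosens.
- clamp (a joint): how far the lock ring's spring washer is wound up by the tightening, in rad: 0 while the ring is loose; the torque on the ring is 2.5 N m/rad x this value, plus 0.1 N m of rubbing while it is being turned tighter and up to 0.1 N m less while it is held still. Once the ring is let go it eases back to about 0.04 and stays there.
- live_centre: steel live centre, a 28 mm round plug with a cone on top, 45 mm tall, standing on the carriage; origin under its middle
- gouge: turning gouge lying on the table, wooden handle and steel blade, 350 mm long, 25 mm thick; origin under its middle
- spindle: turned pale-wood spindle standing on the table, 56 mm wide, 130 mm tall; origin under its middle
- glue_a: white glue bottle with blue cap, 40 mm wide, 110 mm tall; origin under its middle
- glue_b: amber glue bottle with red cap, 40 mm wide, 110 mm tall; origin under its middle
- bowl: dark wooden bowl, 120 mm across, 45 mm tall; origin under its middle
- chuck_key: small steel T-shaped chuck key lying on the table, 80 mm across, 12 mm thick; origin under the end of its shank

How it is judged (in metres and radians):
On the way, in this order (a step that is already met when the one before it is completed fails the run):
1. the knob is set to the red marker while the lock ring is still loose (horizontal distance between knob_line and marker_tip below 0.005 m and value of joint clamp below 0.02 rad), for 0.2 s.
2. the lock ring is turned tight (at least 0.38 N m) with the knob still on the marker (horizontal distance between knob_line and marker_tip below 0.005 m and value of joint clamp above 0.11 rad), for 0.2 s.
At the end, for the whole second after the job is handed in: The knob's white line points at the red marker (points 50 mm out within 5 mm of each other, 0.1 rad), the lock ring is still tight (clamp above 0.025 rad) (horizontal distance between knob_line and marker_tip below 0.005 m and value of joint clamp above 0.025 rad); the robot touches nothing.
It fails at once if the lock ring is overtightened (clamp beyond 0.28 rad, 0.8 N m) (value of joint clamp above 0.28 rad).
It fails at once if a bystander is moved by more than 20 mm (distance of any of live_centre, gouge, spindle, glue_a, glue_b, bowl, chuck_key from where it was at the start of the episode above 0.02 m).
It also fails if it takes over 64 s, if anything falls off the work surface, if the arm or the gripper's body presses on something with over 40 N, if the wrist force passes 120 N, or if a joint passes its speed limit or range.

## Working session

There is one attempt and no reset: what is moved stays moved. The work goes in short steps, Python scripts to look and compute and a tool call to move; the robot and the scene stay as the last step left them, time stands still between calls to the robot, and variables do not carry over. Pictures are saved under pics/ and viewed, and the job is handed in when it is done.

Besides the shell and the picture viewer there is one more tool, called by a JSON object that holds its "op" and its "data". drive_tool: Moves the arm, as the interface text tells. Its arguments: {"type":"object","properties":{"moves":{"type":"string"},"squeeze":{"type":"number"}},"required":["moves"]}

```bash
ls; mkdir -p pics; python3 - <<'E'
from plant import *
import cv2
print(sense()); 
print(hold_point_z() if callable(hold_point_z) else hold_point_z)
for n in ("scene","top"):
    cv2.imwrite(f"pics/{n}0.png",capture(n)); print(n,camera_params(n))
E
```

```text
pics
{'clock': 0.0, 'qpos': array([ 6.30648161e+01,  3.02607506e+00,  8.03138305e+01,  1.68480941e-03,
        9.67496030e+01, -4.02781004e+00]), 'joint_velocities': array([-0.06022932, -0.06632046,  0.11009766, -0.08099946, -0.07838667,
       -0.06758519]), 'tau': array([ 5.52651400e-04, -3.81653845e+01, -3.60197425e+01, -2.48730061e-05,
        5.98409868e-03,  2.50252256e-06]), 'eef_pos': array([204.18431965, 483.33569827, 230.47573117]), 'ee_rot': array([-1.79992044e+02,  8.91699780e-02,  6.70928290e+01]), 'wrist_force': array([ 0.09594981, -0.03681464, -0.29840176]), 'wrist_torque': array([-0.00211009,  0.05310122, -0.02877488]), 'grip_width': 85.18158392887673}
18.700000000000003
scene {'camera_matrix': array([[455.14492471,   0.        , 316.14505616],
       [  0.        , 455.14492471, 237.1431869 ],
       [  0.        ,   0.        ,   1.        ]]), 'eye': array([972.13326952, 384.34407087, 774.44027106]), 'orientation': array([ 39.40574694,   0.99755192, 126.31104105])}
top {'camera_matrix': array([[553.71608581,   0.        , 327.96256963],
       [  0.        , 553.71608581, 241.11911507],
       [  0.        ,   0.        ,   1.        ]]), 'eye': array([ 323.61328896,   18.65780203, 1170.91223989]), 'orientation': array([ 10.70542946,   1.43880412, -90.64923215])}
```

View pics/scene0.png

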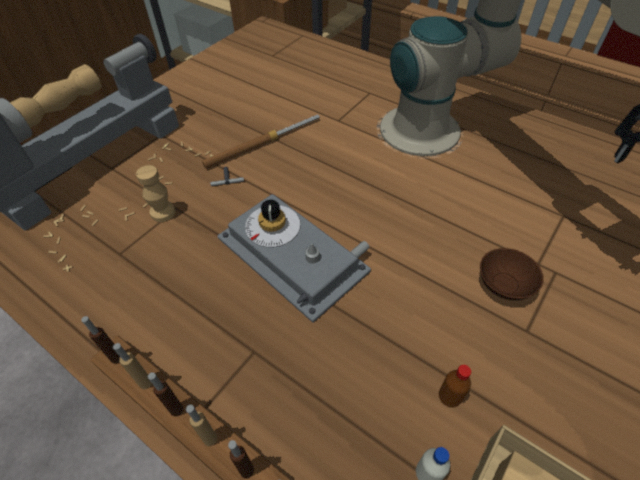

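View pics/top0.png

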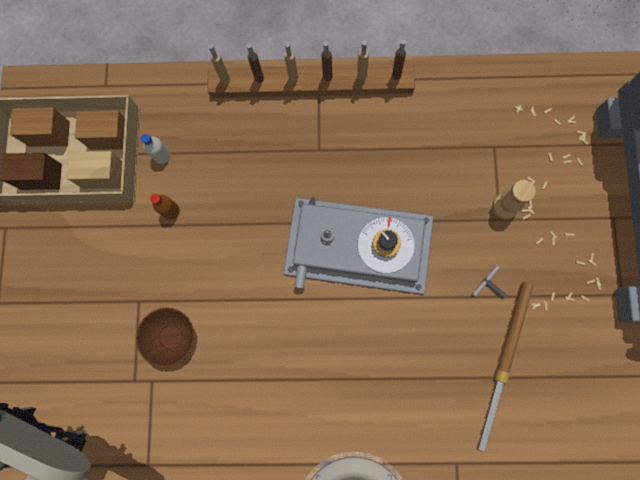

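```bash
cat > h.py <<'E'
import numpy as np, cv2
from scipy.spatial.transform import Rotation as R
from plant import *
def ray(n,u,v,P=None):
    P=P or camera_params(n);K=np.array(P['camera_matrix'])
    d=np.linalg.solve(K,[u,v,1.]);d=np.array([d[0],-d[1],-d[2]])
    return np.array(P['eye']),R.from_euler('xyz',P['orientation'],degrees=True).apply(d)
def onz(n,u,v,z,P=None):
    e,d=ray(n,u,v,P);return e+d*(z-e[2])/d[2]
def proj(n,p,P=None):
    P=P or camera_params(n)
    c=R.from_euler('xyz',P['orientation'],degrees=True).inv().apply(np.array(p)-P['eye'])
    q=np.array(P['camera_matrix'])@[c[0],-c[1],-c[2]];return q[:2]/q[2]
E
python3 - <<'E'
from h import *
a=cv2.imread('pics/top0.png');c=cv2.resize(a[205:285,340:440],None,fx=7,fy=7,interpolation=cv2.INTER_NEAREST);cv2.imwrite('pics/tc.png',c)
a=cv2.imread('pics/scene0.png');c=cv2.resize(a[190:260,230:330],None,fx=7,fy=7,interpolation=cv2.INTER_NEAREST);cv2.imwrite('pics/sc.png',c)
E
```

```text
(no output)
```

View pics/tc.png

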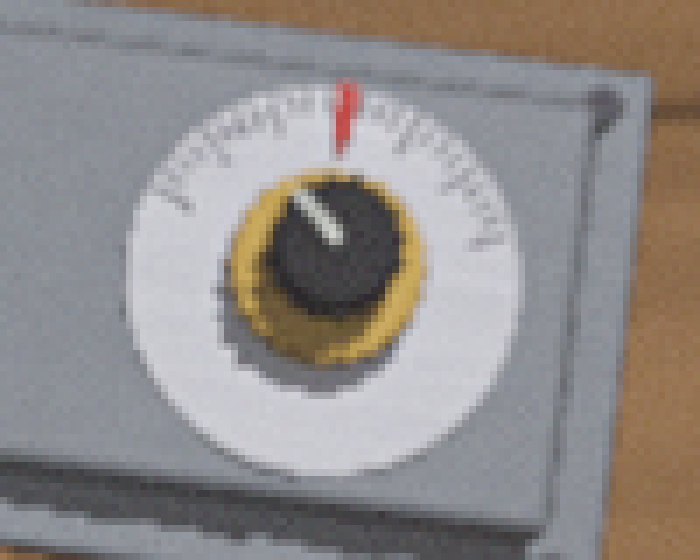

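View pics/sc.png

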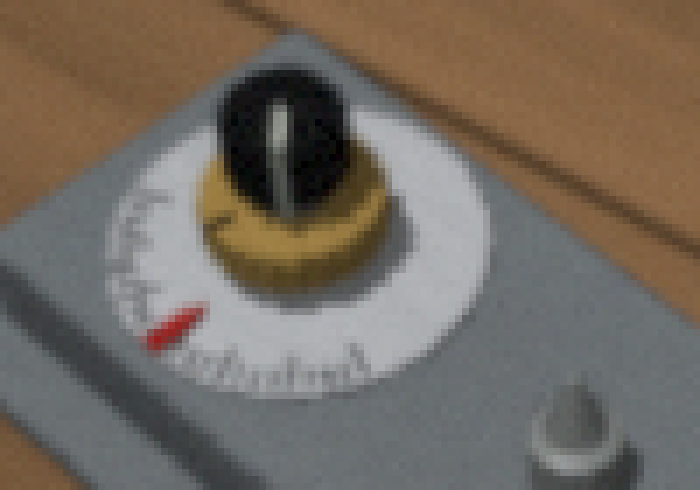

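```bash
python3 - <<'E'
from h import *
T='top';S='scene'
def cropT(x,y): return 340+x/7-.5+.07,205+y/7-.5+.07
def cropS(x,y): return 230+x/7-.5+.07,190+y/7-.5+.07
# dial ellipse via brightness mask
for n,f,box in ((T,'top0',(205,285,340,440)),(S,'scene0',(190,260,230,330))):
    a=cv2.imread(f'pics/{f}.png');h=cv2.cvtColor(a,cv2.COLOR_BGR2HSV)
    m=((h[...,2]>165)&(h[...,1]<40)).astype(np.uint8)
    z=np.zeros_like(m);y0,y1,x0,x1=box;z[y0:y1,x0:x1]=m[y0:y1,x0:x1]
    cs,_=cv2.findContours(z,0,2);c=max(cs,key=cv2.contourArea);hull=cv2.convexHull(c)
    P=np.array([onz(n,*p,53)[:2] for p in hull[:,0].astype(float)])
    (x,y),r=cv2.minEnclosingCircle(P.astype(np.float32))
    A=np.c_[2*P,np.ones(len(P))];s=np.linalg.lstsq(A,(P**2).sum(1),rcond=None)[0]
    print(n,'dial',x,y,r,s[:2],np.sqrt(s[2]+s[0]**2+s[1]**2))
    r=((h[...,0]<8)|(h[...,0]>172))&(h[...,1]>130)&(h[...,2]>80)
    r[:y0]=0;r[y1:]=0;r[:,:x0]=0;r[:,x1:]=0
    ys,xs=np.nonzero(r);Q=np.array([onz(n,u,v,55)[:2] for u,v in zip(xs,ys)]);print(' red mean',Q.mean(0),len(Q),Q.min(0),Q.max(0))
for n,c in ((T,cropT),(S,cropS)):
    pts=[((335,240),(300,197)),][0] if n==T else ((281,100),(279,150))
    print(n,[onz(n,*c(*p),112).round(1) for p in pts])
    print(' knob top c',onz(n,*c(*((337,240) if n==T else (281,103)) ),112).round(1))
# carriage corner holes direction: live centre
print('live',onz(T,327,236,95-20), onz(S,313,252,75))
# tick
print('tick',onz(S,*cropS(215,220),78))
for nm,u,v,z in (('spindle',515,200,60),('chuckkey',490,285,6),('gougeend',528,287,12),('bowl',166,337,30)): print(nm,onz(T,u,v,z).round())
E
```

```text
top dial 527.210693359375 -73.71012878417969 58.39414596557617 [527.18558026 -73.75557041] 58.08803680136308
 red mean [574.58610923 -81.41698543] 12 [568.77802936 -84.20467193] [581.43879137 -79.69335759]
scene dial 526.8675537109375 -72.2309799194336 55.908023834228516 [524.0187577  -71.31574315] 53.377005966277174
 red mean [577.12722201 -80.47439557] 16 [569.33496305 -83.2998793 ] [584.53956147 -78.18667835]
top [array([526.8, -72.6, 112. ]), array([539.1, -63.3, 112. ])]
 knob top c [526.8 -73.2 112. ]
scene [array([524.8, -74.5, 112. ]), array([540.1, -62.4, 112. ])]
 knob top c [525.7 -73.8 112. ]
live [541.70611829  45.65808258  75.        ] [549.77737919  51.29056081  75.        ]
tick [550.09641297 -82.69632788  78.        ]
spindle [ 614. -341.   60.]
chuckkey [ 445. -293.    6.]
gougeend [ 439. -370.   12.]
bowl [345. 379.  30.]
```

{"op": "drive_tool", "data": {"moves": "2 -3.45 0 0 0 0 1;2 -3.45 0 0 0 0 1;2 -3.45 0 0 0 0 1;2 -3.45 0 0 0 0 1;2 -3.45 0 0 0 0 1", "squeeze": 40}}

```text
clock: 0.52
eef_pos: [304.6, 309.4, 230.9]
ee_rot: [-180.0, 0.0, 67.1]
wrist_force: [0.7, -0.3, 0.7]
grip_width: 85.7
```

{"op": "drive_tool", "data": {"moves": "2 -3.45 0 0 0 0 1;2 -3.45 0 0 0 0 1;2 -3.45 0 0 0 0 1;2 -3.45 0 0 0 0 1;2 -3.45 0 0 0 0 1"}}

```text
clock: 0.93
eef_pos: [404.7, 136.7, 231.2]
ee_rot: [-180.0, -0.0, 67.1]
wrist_force: [1.5, 0.7, 0.4]
grip_width: 85.6
```

{"op": "drive_tool", "data": {"moves": "2 -3.45 0 0 0 0 1;2 -3.45 0 0 0 0 1;2 -3.45 0 0 0 0 1;2 -3.45 0 0 0 0 1;2 -3.45 0 0 0 0 1"}}

```text
clock: 1.35
eef_pos: [504.8, -35.9, 231.0]
ee_rot: [-180.0, -0.0, 67.1]
wrist_force: [1.0, 1.8, -0.0]
grip_width: 85.4
```

```bash
python3 - <<'E'
from h import *
s=sense();print(s['clock'],s['eef_pos'],s['ee_rot'],s['qpos'])
P=camera_params('wrist');print(P)
cv2.imwrite('pics/w1.png',capture('wrist'))
print(proj('wrist',[527,-73.5,112],P))
E
```

```text
1.35 [504.79168251 -35.91376641 230.96212965] [-1.79974625e+02 -2.07515701e-03  6.70735969e+01] [-8.25561783e+00 -5.96979707e-02  8.34001904e+01  8.49179390e-03
  9.66835296e+01 -7.53282287e+01]
{'camera_matrix': array([[355.4421771 ,   0.        , 322.38406252],
       [  0.        , 355.4421771 , 239.03796452],
       [  0.        ,   0.        ,   1.        ]]), 'eye': array([428.26920174,  -2.97182851, 373.0304736 ]), 'orientation': array([-1.88012294e+01, -3.42470944e-02,  6.70906340e+01])}
[289.12875908 273.87762754]
```

View pics/w1.png

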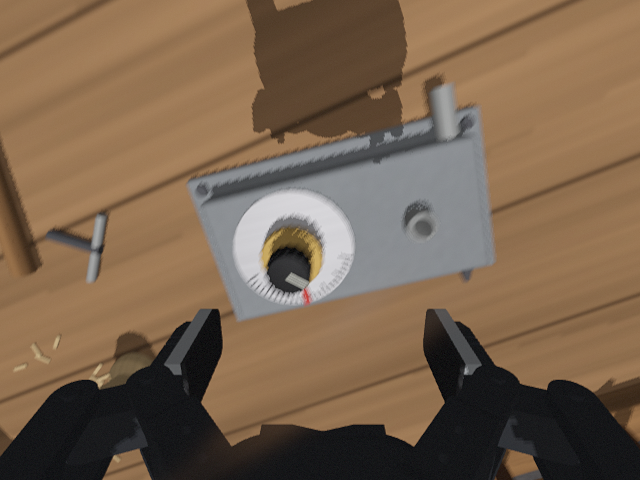

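```bash
python3 - <<'E'
from h import *
a=cv2.imread('pics/w1.png')[170:330,220:370];cv2.imwrite('pics/w1c.png',cv2.resize(a,None,fx=4.0,fy=3.75,interpolation=cv2.INTER_CUBIC))
n='wrist'
a=cv2.imread('pics/w1.png');h=cv2.cvtColor(a,cv2.COLOR_BGR2HSV)
y0,y1,x0,x1=180,310,225,365
m=((h[...,2]>165)&(h[...,1]<40)).astype(np.uint8);z=np.zeros_like(m);z[y0:y1,x0:x1]=m[y0:y1,x0:x1]
cs,_=cv2.findContours(z,0,2);c=max(cs,key=cv2.contourArea);P=np.array([onz(n,*p,53)[:2] for p in cv2.convexHull(c)[:,0].astype(float)])
A=np.c_[2*P,np.ones(len(P))];s=np.linalg.lstsq(A,(P**2).sum(1),rcond=None)[0];print('dial',s[:2],np.sqrt(s[2]+s[0]**2+s[1]**2))
r=((h[...,0]<8)|(h[...,0]>172))&(h[...,1]>130)&(h[...,2]>80);r[:y0]=0;r[y1:]=0;r[:,:x0]=0;r[:,x1:]=0
ys,xs=np.nonzero(r);Q=np.array([onz(n,u,v,55)[:2] for u,v in zip(xs,ys)]);print(Q.mean(0),len(Q))
E
```

```text
dial [529.22407416 -80.86094441] 58.3301267736897
[578.13088633 -89.16275741] 33
```

View pics/w1c.png

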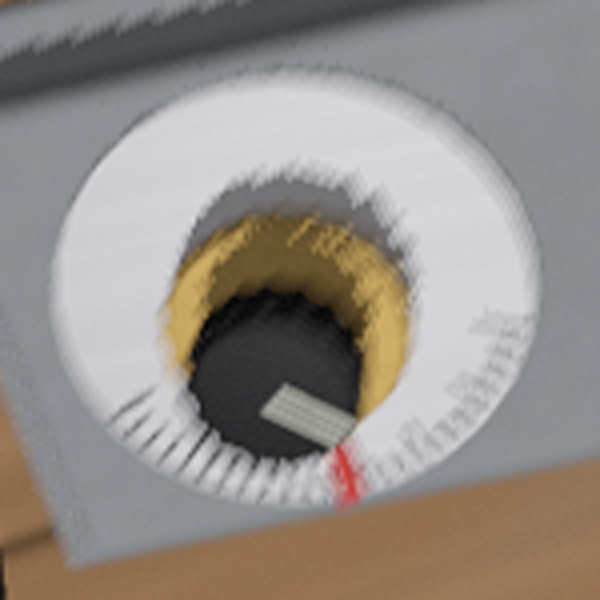

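{"op": "drive_tool", "data": {"moves": "1.1 -1.9 0 0 0 0 1;1.1 -2 0 0 0 0 1;0 0 -2 0 0 0 1;0 0 0 0 0 0 1;0 0 0 0 0 0 1"}}

```text
clock: 1.82
eef_pos: [525.5, -72.7, 210.0]
ee_rot: [-179.8, 0.0, 67.1]
wrist_force: [-0.3, 0.4, -0.2]
grip_width: 85.5
```

```bash
cat > m.py <<'E'
from h import *
import sys
s=sense();P=camera_params('wrist');a=capture('wrist');f=sys.argv[1];cv2.imwrite(f'pics/{f}.png',a)
print(s['clock'],s['eef_pos'],s['ee_rot'],s['wrist_force'],s['wrist_torque'],s['grip_width'])
pc=proj('wrist',[527,-73.3,80],P);x,y=map(int,pc)
y0,y1,x0,x1=max(0,y-100),min(480,y+100),x-110,x+110
c=a[y0:y1,x0:x1];cv2.imwrite(f'pics/{f}c.png',cv2.resize(c,None,fx=3,fy=3,interpolation=cv2.INTER_CUBIC));print('crop',x0,y0,'knobtop px',proj('wrist',[527,-73.3,112],P))
h=cv2.cvtColor(a,cv2.COLOR_BGR2HSV)
r=((h[...,0]<8)|(h[...,0]>172))&(h[...,1]>130)&(h[...,2]>80);r[:y0]=0;r[y1:]=0;r[:,:x0]=0;r[:,x1:]=0
ys,xs=np.nonzero(r);Q=np.array([onz('wrist',u,v,55.5,P)[:2] for u,v in zip(xs,ys)]);
if len(Q):print('red',Q.mean(0),len(Q))
m=((h[...,2]>165)&(h[...,1]<40)).astype(np.uint8);z=np.zeros_like(m);z[y0:y1,x0:x1]=m[y0:y1,x0:x1]
cs,_=cv2.findContours(z,0,2)
if cs:
 c=max(cs,key=cv2.contourArea);P2=np.array([onz('wrist',*p,53,P)[:2] for p in cv2.convexHull(c)[:,0].astype(float)])
 A=np.c_[2*P2,np.ones(len(P2))];s=np.linalg.lstsq(A,(P2**2).sum(1),rcond=None)[0];print('dial',s[:2],np.sqrt(s[2]+s[0]**2+s[1]**2))
E
python3 m.py w2
```

```text
1.8167 [525.54121978 -72.66423794 209.95737267] [-1.79794647e+02  2.77856603e-02  6.70798322e+01] [-0.31004508  0.38940965 -0.152656  ] [-0.02958057 -0.00780777  0.06409064] 85.49992883793765
crop 211 130 knobtop px [321.44295803 243.65681062]
red [575.3070727  -80.57703809] 102
dial [527.11443997 -72.98033624] 57.41709070385984
```

View pics/w2c.png

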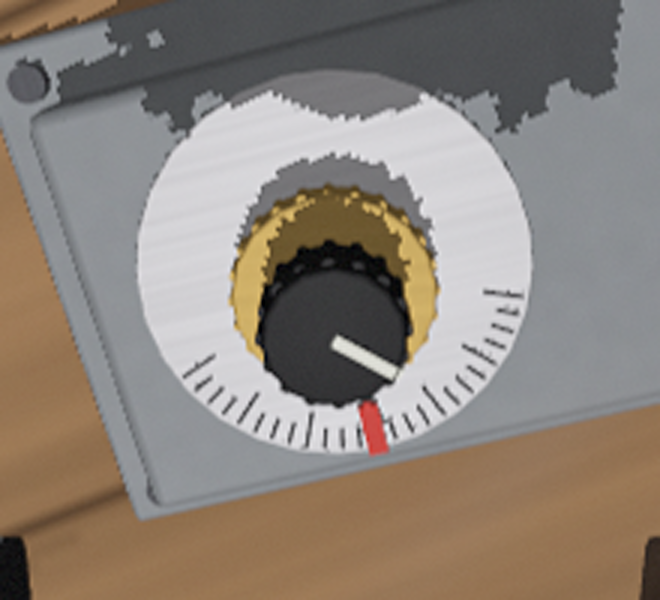

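```bash
cat > ang.py <<'E'
from h import *
def line(f,n,P,box,z=112):
    a=cv2.imread(f)if isinstance(f,str) else f
    return None
E
python3 - <<'E'
from h import *
P=camera_params('wrist')
g=lambda x,y:(211+x/3-.33,130+y/3-.33)
A=onz('wrist',*g(335,342),112,P);B=onz('wrist',*g(397,374),112,P)
M1=onz('wrist',*g(369,404),56,P);M2=onz('wrist',*g(377,453),56,P)
an=lambda d:np.degrees(np.arctan2(d[1],d[0]))
print(A,B,an(B-A),an(B-[527,-73,112]));print(M1,M2,an(M2-M1),an(M1-[527,-73,0]),an(M2-[527,-73,0]))
E
```

```text
[528.32292983 -72.73541436 112.        ] [541.75705271 -62.07975163 112.        ] 38.4207088568563 36.50151480968998
[568.8785401  -78.68518011  56.        ] [584.88166584 -82.59246582  56.        ] -13.72076214177932 -7.730872334604974 -9.409844651884008
```

{"op": "drive_tool", "data": {"moves": "0.1 0 -4.1 0 0 0 1;0 0 -4.1 0 0 0 1;0 0 -3.2 0 0 0 1;0 0 -1 0 0 0 1;0 0 0 0 0 0 1", "squeeze": 30}}

```text
clock: 2.28
eef_pos: [526.0, -72.0, 85.5]
ee_rot: [-179.7, 0.0, 67.1]
wrist_force: [0.2, -0.5, 1.2]
grip_width: 85.7
```

{"op": "drive_tool", "data": {"moves": "0 0 0 0 0 0 0;0 0 0 0 0 0 0;0 0 0 0 0 0 0;0 0 0 0 0 0 0;0 0 0 0 0 0 0"}}

```text
clock: 2.7
eef_pos: [528.0, -74.1, 89.7]
ee_rot: [179.8, 0.1, 67.1]
wrist_force: [-2.5, -6.4, 6.8]
grip_width: 35.0
```

{"op": "drive_tool", "data": {"moves": "0 0 0 0 0 0 0;0 0 0 0 0 0 0"}}

```text
clock: 2.87
eef_pos: [527.9, -74.1, 89.6]
ee_rot: [179.8, 0.1, 67.1]
wrist_force: [-4.4, -4.2, 7.0]
grip_width: 35.1
```

```bash
python3 m.py w3
```

```text
2.8667 [527.94699498 -74.12714365  89.64765156] [1.79820436e+02 8.33262401e-02 6.70608841e+01] [-4.38584506 -4.23936702  6.95969109] [-0.6951465   0.69535179 -0.0159907 ] 35.087982825931185
crop 211 199 knobtop px [321.76633724 338.64824958]
dial [ 514.10792678 -128.07477681] 29.716978928911637
```

View pics/w3.png

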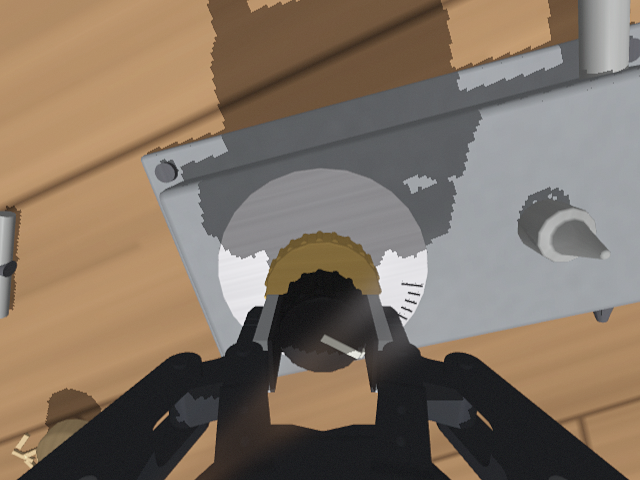

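{"op": "drive_tool", "data": {"moves": "0 0 0 0 0 -0.1 0;0 0 0 0 0 -0.1 0;0 0 0 0 0 -0.1 0;0 0 0 0 0 -0.1 0;0 0 0 0 0 -0.1 0"}}

```text
clock: 3.33
eef_pos: [527.6, -74.7, 89.7]
ee_rot: [179.8, 0.1, 38.1]
wrist_force: [-6.7, -6.8, 8.2]
grip_width: 35.3
```

{"op": "drive_tool", "data": {"moves": "0 0 0 0 0 -0.1 0;0 0 0 0 0 -0.1 0;0 0 0 0 0 -0.1 0;0 0 0 0 0 -0.02 0;0 0 0 0 0 0 0"}}

```text
clock: 3.75
eef_pos: [527.2, -74.9, 89.7]
ee_rot: [179.8, 0.1, 20.0]
wrist_force: [-7.1, -6.5, 9.8]
grip_width: 35.0
```

```bash
python3 m.py w4
```

```text
3.75 [527.19405391 -74.89009355  89.66198639] [1.79786626e+02 5.68640965e-02 1.99587444e+01] [-7.13869172 -6.45856681  9.82157364] [-1.13697033  1.45213345 -0.036619  ] 35.018394339670664
crop 212 199 knobtop px [322.47837624 338.87259463]
red [578.04448275 -80.03846229] 176
dial [547.80945235 -56.13539526] 34.60396171319565
```

View pics/w4.png

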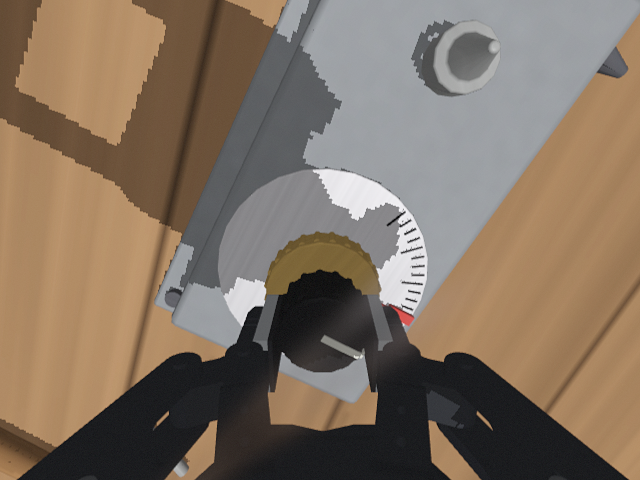

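```bash
python3 - <<'E'
from h import *
P=camera_params('wrist');a=cv2.imread('pics/w4.png')
c=a[280:390,250:430];cv2.imwrite('pics/w4z.png',cv2.resize(c,None,fx=4,fy=4,interpolation=cv2.INTER_CUBIC))
g=cv2.cvtColor(a,cv2.COLOR_BGR2GRAY);m=np.zeros_like(g);m[325:365,318:362]=(g[325:365,318:362]>90)
ys,xs=np.nonzero(m);print(len(xs))
Q=np.array([onz('wrist',u,v,112,P)[:2] for u,v in zip(xs,ys)]).astype(np.float32)
l=cv2.fitLine(Q,2,0,.01,.01).ravel();print(l,np.degrees(np.arctan2(l[1],l[0])))
print(onz('wrist',393,309,56,P),onz('wrist',412,321,56,P))
E
```

```text
398
[ 9.6365631e-01 -2.6714510e-01  5.3644727e+02 -7.5013596e+01] -15.494454
[570.62558564 -77.8132579   56.        ] [583.85292167 -81.19899333  56.        ]
```

View pics/w4z.png

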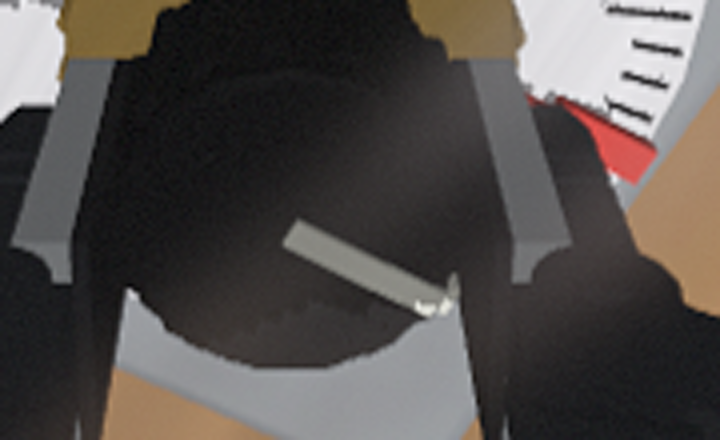

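{"op": "drive_tool", "data": {"moves": "0 0 0 0 0 0 1;0 0 0 0 0 0 1;0 0 0 0 0 0 1;0 0 0 0 0 0 1;0 0 4.1 0 0 0 1"}}

```text
clock: 4.22
eef_pos: [523.2, -71.8, 120.6]
ee_rot: [-179.5, 0.7, 20.1]
wrist_force: [0.1, 0.1, -2.0]
grip_width: 85.2
```

{"op": "drive_tool", "data": {"moves": "0 0 4.1 0 0 0 1;0 0 4.1 0 0 0 1;0 0 0 0 0 0 1;0 0 0 0 0 0 1;0 0 0 0 0 0 1"}}

```text
clock: 4.63
eef_pos: [527.1, -72.7, 209.6]
ee_rot: [-180.0, 0.0, 20.1]
wrist_force: [-0.2, -0.3, -0.8]
grip_width: 85.7
```

```bash
python3 m.py w5
```

```text
4.6333 [527.14750869 -72.6821838  209.57253462] [-1.79971805e+02  3.07646644e-02  2.01239280e+01] [-0.24076803 -0.2638953  -0.83912091] [-0.02195281  0.00388626 -0.01491039] 85.65551878145732
crop 211 129 knobtop px [321.49170293 242.56162321]
red [574.3449936  -80.10518544] 127
dial [527.35052777 -73.53477465] 56.85043857298335
```

View pics/w5c.png

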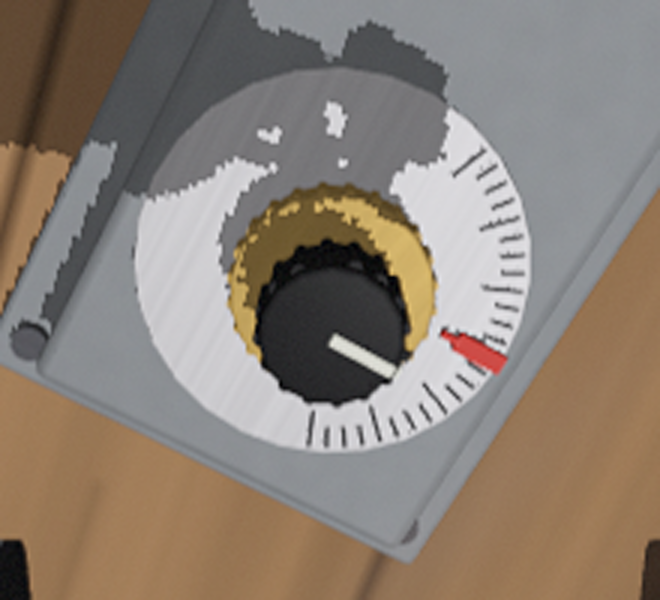

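```bash
cat > lm.py <<'E'
from h import *
import sys
f=sys.argv[1];P=camera_params('wrist');a=cv2.imread(f'pics/{f}.png');g=cv2.cvtColor(a,cv2.COLOR_BGR2GRAY);h=cv2.cvtColor(a,cv2.COLOR_BGR2HSV)
A0=np.array([527,-73.2,112]);m=np.zeros_like(g)
kc=proj('wrist',A0,P);cv2.circle(m,(round(kc[0]),round(kc[1])),22,255,-1)
mm=((g>110)&(m>0)&(h[...,1]<60)).astype(np.uint8)
nl,lab,st,ce=cv2.connectedComponentsWithStats(mm,connectivity=8)
i=min((j for j in range(1,nl) if st[j,4]>30),key=lambda j:np.hypot(*(ce[j]-kc)))
ys,xs=np.nonzero(lab==i)
Q=np.array([onz('wrist',u,v,112,P)[:2] for u,v in zip(xs,ys)]).astype(np.float32)
l=cv2.fitLine(Q,2,0,.01,.01).ravel();d=l[:2]*np.sign(l[:2]@(l[2:]-A0[:2]));print('line',len(xs),l[2:],np.degrees(np.arctan2(d[1],d[0])),'from axis',np.degrees(np.arctan2(*(l[2:]-A0[:2])[::-1])))
r=((h[...,0]<8)|(h[...,0]>172))&(h[...,1]>130)&(h[...,2]>80)
x,y=kc.astype(int);r[:max(0,y-120)]=0;r[y+120:]=0;r[:,:x-110]=0;r[:,x+110:]=0
ys,xs=np.nonzero(r);Q=np.array([onz('wrist',u,v,55.5,P)[:2] for u,v in zip(xs,ys)]).astype(np.float32)
if len(Q)>10:
 l=cv2.fitLine(Q,2,0,.01,.01).ravel();print('red',l[2:],np.degrees(np.arctan(l[1]/l[0])),'from axis',np.degrees(np.arctan2(*(l[2:]-A0[:2])[::-1])))
E
python3 lm.py w5
```

```text
line 117 [534.12744  -73.849106] -10.187360545611515 from axis -5.203650319886113
red [573.3911  -79.69405] -9.517112 from axis -7.968759793892765
```

{"op": "drive_tool", "data": {"moves": "0 0 -4.1 0 0 0 1;0 0 -4.1 0 0 0 1;0 0 -4.1 0 0 0 1;0 0 -3 0 0 0 1;0 0 -0.6 0 0 0 1", "squeeze": 60}}

```text
clock: 5.1
eef_pos: [522.3, -71.8, 43.2]
ee_rot: [-179.6, 0.7, 20.1]
wrist_force: [-0.9, 0.8, -0.2]
grip_width: 85.1
```

{"op": "drive_tool", "data": {"moves": "0 0 0 0 0 0 1;0 0 0 0 0 0 1"}}

```text
clock: 5.27
eef_pos: [527.8, -72.9, 52.2]
ee_rot: [180.0, -0.0, 20.1]
wrist_force: [0.4, 0.2, 1.2]
grip_width: 85.2
```

```bash
python3 m.py w6
```

```text
5.2667 [527.76061427 -72.92467589  52.19586046] [ 1.79987701e+02 -2.96194181e-02  2.01124001e+01] [0.37884348 0.18668325 1.2063686 ] [-0.02660647  0.02001957 -0.00045185] 85.21215127328604
crop 209 250 knobtop px [318.57963818 418.05965062]
red [575.01262668 -80.42098322] 462
dial [ 500.13823875 -112.94839563] 17.893793003084724
```

View pics/w6.png

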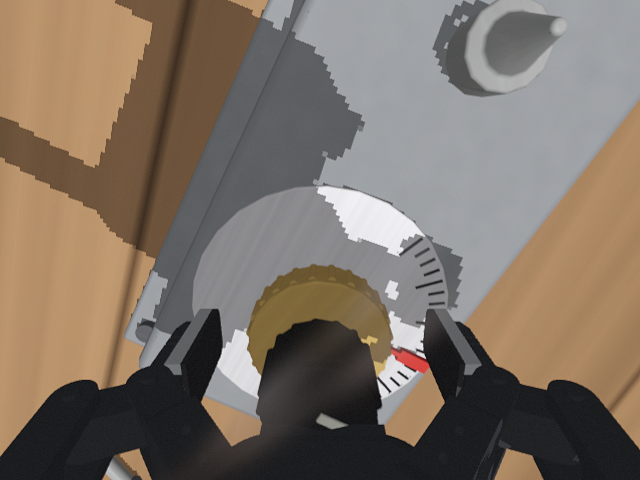

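{"op": "drive_tool", "data": {"moves": "0 0 0 0 0 0 0;0 0 0 0 0 0 0;0 0 0 0 0 0 0;0 0 0 0 0 0 0;0 0 0 0 0 0 0", "squeeze": 60}}

```text
clock: 5.73
eef_pos: [526.6, -73.8, 53.6]
ee_rot: [179.9, 0.1, 20.1]
wrist_force: [-11.6, -1.2, 14.0]
grip_width: 54.2
```

```bash
python3 m.py w7
```

```text
5.7333 [526.64429967 -73.75760173  53.63658344] [1.79934352e+02 1.28306484e-01 2.01001863e+01] [-11.62641004  -1.18018565  13.96585836] [-0.48806334  2.36168245  0.04896138] 54.2288623082069
crop 212 247 knobtop px [322.48891566 413.24395139]
dial [ 558.02391428 -111.5133238 ] 22.325973186935858
```

View pics/w7.png

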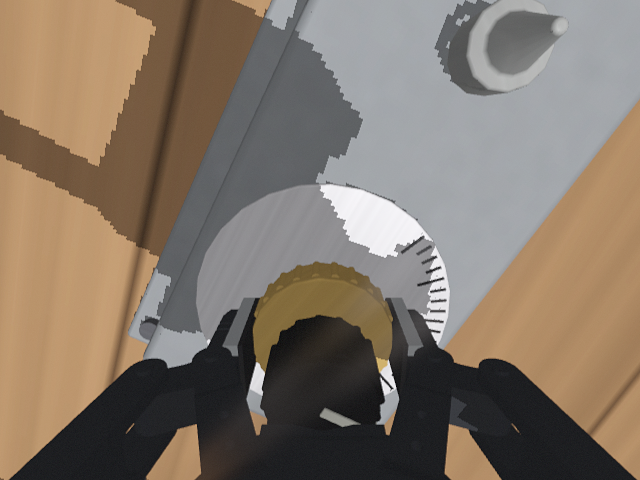

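{"op": "drive_tool", "data": {"moves": "0 0 0 0 0 -0.08 0;0 0 0 0 0 -0.08 0;0 0 0 0 0 -0.08 0;0 0 0 0 0 -0.08 0;0 0 0 0 0 -0.08 0"}}

```text
clock: 6.2
eef_pos: [526.6, -73.7, 53.6]
ee_rot: [179.9, 0.1, -3.0]
wrist_force: [-12.4, -2.2, 14.8]
grip_width: 54.1
```

```bash
cat > t.py <<'E'
from plant import *
import numpy as np
s=sense();f=s['wrist_force'];t=s['wrist_torque'];r=(np.array([527,-73.2,70])-s['eef_pos'])/1000
print(s['clock'],'yaw',s['ee_rot'][2].round(2),'tz',t[2].round(3),'about axis',(t-np.cross(r,f))[2].round(3),'tau6',s['tau'][5].round(3),'f',f.round(1),'w',round(s['grip_width'],1),'v6',s['joint_velocities'][5].round(2),'q6',s['qpos'][5].round(2))
E
python3 t.py
```

```text
6.2 yaw -3.04 tz 0.099 about axis 0.094 tau6 -1.193 f [-12.4  -2.2  14.8] w 54.1 v6 54.52 q6 -8.82
```

{"op": "drive_tool", "data": {"moves": "0 0 0 0 0 -0.05 0;0 0 0 0 0 -0.05 0"}}

```text
clock: 6.37
eef_pos: [526.6, -73.7, 53.7]
ee_rot: [179.9, 0.1, -8.7]
wrist_force: [-12.4, -1.5, 14.5]
grip_width: 54.2
```

```bash
python3 t.py
```

```text
6.3667 yaw -8.7 tz 0.03 about axis 0.025 tau6 -0.659 f [-12.4  -1.5  14.5] w 54.2 v6 33.82 q6 -3.16
```

{"op": "drive_tool", "data": {"moves": "0 0 0 0 0 -0.04 0;0 0 0 0 0 -0.04 0"}}

```text
clock: 6.53
eef_pos: [526.6, -73.7, 53.7]
ee_rot: [179.9, 0.1, -13.3]
wrist_force: [-12.1, -2.5, 13.4]
grip_width: 54.2
```

```bash
python3 t.py
```

```text
6.5333 yaw -13.25 tz 0.055 about axis 0.05 tau6 -0.544 f [-12.1  -2.5  13.4] w 54.2 v6 27.21 q6 1.39
```

{"op": "drive_tool", "data": {"moves": "0 0 0 0 0 -0.04 0;0 0 0 0 0 -0.04 0"}}

```text
clock: 6.7
eef_pos: [526.6, -73.7, 53.7]
ee_rot: [179.9, 0.1, -17.8]
wrist_force: [-11.5, -2.4, 14.7]
grip_width: 54.2
```

```bash
python3 t.py
```

```text
6.7 yaw -17.83 tz 0.049 about axis 0.045 tau6 -0.566 f [-11.5  -2.4  14.7] w 54.2 v6 27.23 q6 5.97
```

{"op": "drive_tool", "data": {"moves": "0 0 0 0 0 -0.04 0;0 0 0 0 0 -0.04 0"}}

```text
clock: 6.87
eef_pos: [526.6, -73.6, 53.6]
ee_rot: [179.9, 0.1, -22.4]
wrist_force: [-11.6, -1.8, 15.4]
grip_width: 54.1
```

```bash
python3 t.py
```

```text
6.8667 yaw -22.39 tz 0.341 about axis 0.336 tau6 -0.327 f [-11.6  -1.8  15.4] w 54.1 v6 27.21 q6 10.53
```

{"op": "drive_tool", "data": {"moves": "0 0 0 0 0 0 0"}}

```text
clock: 6.95
eef_pos: [526.6, -73.6, 53.7]
ee_rot: [179.9, 0.1, -22.4]
wrist_force: [-11.8, -2.6, 15.1]
grip_width: 54.0
```

```bash
python3 t.py
```

```text
6.95 yaw -22.41 tz 0.035 about axis 0.03 tau6 0.571 f [-11.8  -2.6  15.1] w 54.0 v6 -2.91 q6 10.55
```

```bash
cat > tt.py <<'E'
from plant import *
import numpy as np
L=[];Y=[];U=[]
for i in range(6):
    capture('wrist');s=sense();f=s['wrist_force'];t=s['wrist_torque'];r=(np.array([527,-73.2,70])-s['eef_pos'])/1000
    L.append((t-np.cross(r,f))[2]);Y.append(s['ee_rot'][2]);U.append(s['tau'][5])
print(s['clock'],np.round(L,3),'mean',np.mean(L).round(3),'yaw',np.mean(Y).round(2),'tau6',np.mean(U).round(3))
E
python3 tt.py
```

```text
7.25 [-0.026  0.028  0.052  0.023  0.001  0.034] mean 0.019 yaw -22.31 tau6 0.067
```

{"op": "drive_tool", "data": {"moves": "0 0 0 0 0 -0.02 0;0 0 0 0 0 -0.02 0"}}

```text
clock: 7.42
eef_pos: [526.6, -73.6, 53.7]
ee_rot: [179.9, 0.1, -24.6]
wrist_force: [-12.4, -2.6, 14.0]
grip_width: 54.3
```

```bash
python3 t.py; python3 tt.py
```

```text
7.4167 yaw -24.62 tz 0.29 about axis 0.285 tau6 -0.001 f [-12.4  -2.6  14. ] w 54.3 v6 13.67 q6 12.76
7.7167 [0.212 0.089 0.139 0.169 0.131 0.114] mean 0.142 yaw -24.61 tau6 0.196
```

{"op": "drive_tool", "data": {"moves": "0 0 0 0 0 -0.02 0;0 0 0 0 0 -0.02 0;0 0 0 0 0 -0.02 0"}}

```text
clock: 7.97
eef_pos: [526.6, -73.7, 53.7]
ee_rot: [179.9, 0.0, -28.0]
wrist_force: [-11.7, -2.3, 14.1]
grip_width: 54.1
```

```bash
python3 t.py; python3 tt.py
```

```text
7.9667 yaw -28.04 tz 0.465 about axis 0.46 tau6 0.174 f [-11.7  -2.3  14.1] w 54.1 v6 13.7 q6 16.19
8.2667 [0.348 0.272 0.317 0.247 0.256 0.278] mean 0.286 yaw -28.03 tau6 0.336
```

{"op": "drive_tool", "data": {"moves": "0 0 0 0 0 -0.02 0;0 0 0 0 0 -0.015 0;0 0 0 0 0 0 0;0 0 0 0 0 0 0;0 0 0 0 0 0 0"}}

```text
clock: 8.68
eef_pos: [526.6, -73.6, 53.7]
ee_rot: [179.9, 0.0, -30.0]
wrist_force: [-12.1, -1.9, 13.9]
grip_width: 54.7
```

```bash
python3 tt.py; python3 m.py w8
```

```text
8.9833 [0.416 0.344 0.325 0.346 0.343 0.381] mean 0.359 yaw -30.0 tau6 0.374
8.9833 [526.58929617 -73.58568947  53.65138261] [ 1.79872269e+02  4.72964078e-02 -3.00020292e+01] [-11.37785964  -3.00237897  14.65897562] [-0.08131672  2.45133098  0.38400426] 54.143032650654874
crop 213 247 knobtop px [323.50126022 413.04005777]
red [571.77756238 -79.63566732] 354
dial [561.08509347 -43.76063643] 35.31469847732651
```

View pics/w8.png

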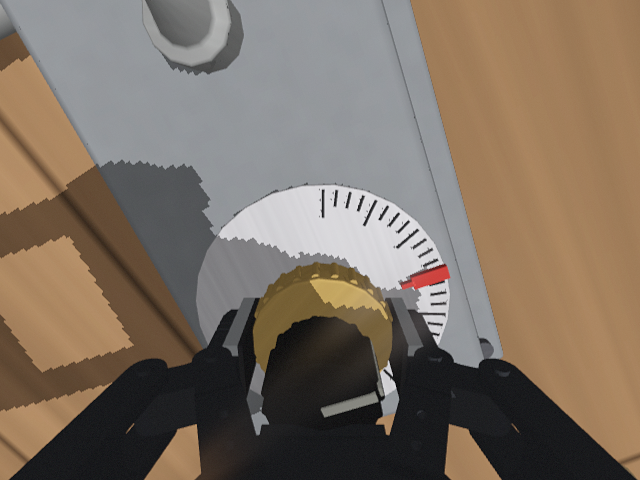

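{"op": "drive_tool", "data": {"moves": "0 0 0 0 0 0 1;0 0 0 0 0 0 1;0 0 0 0 0 0 1;0 0 0 0 0 0 1;0 0 2 0 0 0 1"}}

```text
clock: 9.45
eef_pos: [525.1, -72.3, 67.7]
ee_rot: [179.9, 0.4, -30.0]
wrist_force: [0.0, 1.2, 0.1]
grip_width: 85.5
```

{"op": "drive_tool", "data": {"moves": "0 0 4.1 0 0 0 1;0 0 4.1 0 0 0 1;0 0 4.1 0 0 0 1;0 0 1.5 0 0 0 1;0 0 0 0 0 0 1"}}

```text
clock: 9.87
eef_pos: [529.3, -73.2, 215.1]
ee_rot: [-179.8, -0.5, -30.0]
wrist_force: [0.5, -0.1, 0.5]
grip_width: 85.5
```

{"op": "drive_tool", "data": {"moves": "0 0 0 0 0 0 1;0 0 0 0 0 0 1;0 0 0 0 0 0 1"}}

```text
clock: 10.12
eef_pos: [526.6, -72.7, 207.2]
ee_rot: [179.9, 0.2, -30.0]
wrist_force: [-0.1, -0.1, 0.6]
grip_width: 85.2
```

```bash
python3 m.py w9; python3 lm.py w9
```

```text
10.1167 [526.61704305 -72.7093104  207.18261903] [179.93601994   0.19262872 -30.02373969] [-0.10987435 -0.14722235  0.64906404] [-0.00575682  0.02554903  0.00849482] 85.24788254585192
crop 214 129 knobtop px [324.07068683 243.24924939]
red [574.92117143 -80.20705789] 144
dial [526.84314284 -72.82348774] 57.52848032514287
line 65 [534.98193 -74.36836] -10.102785118505384 from axis -8.327580007616865
red [575.01917 -80.28451] -10.085304 from axis -8.392589932922874
```

View pics/w9c.png

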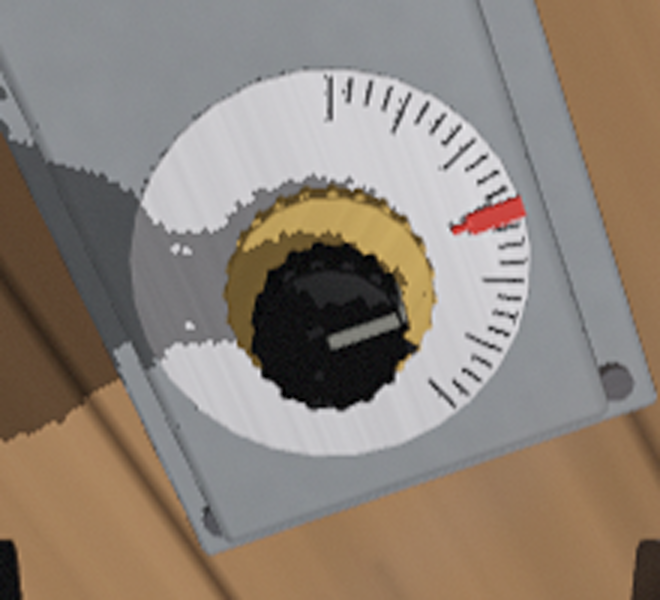

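```bash
python3 - <<'E'
from h import *
a=capture('scene');cv2.imwrite('pics/s9.png',a);b=cv2.imread('pics/scene0.png')
d=(cv2.absdiff(a,b).max(2)>60).astype(np.uint8)
for nm,x,y in (('live',313,252),('chuck',228,180),('spindle',155,195),('bowl',510,275),('ga',433,465),('gb',456,385),('gouge',240,150)): print(nm,d[max(0,y-25):y+25,x-30:x+30].sum())
print(job_done())
E
```

```text
live 86
chuck 124
spindle 0
bowl 0
ga 0
gb 0
gouge 1207
the job is handed in; nothing more can be done
None
```

View pics/s9.png

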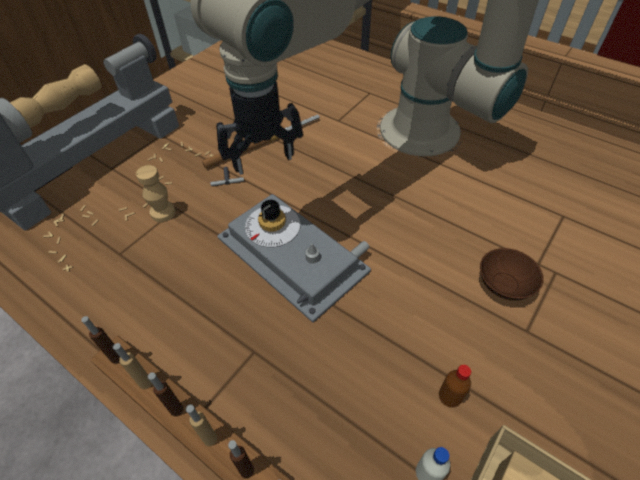

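The knob is on the marker, the lock ring is tight, and I handed the job in at about 10 s of robot time. I don't have the verdict, since the hand-in reports none.

- **Knob:** I turned it about 0.82 rad clockwise. The last wrist picture, taken after I let go, shows the white line at -10.1° and the marker at -10.1°. An earlier reading, before the ring was tightened, put them within about 1 to 3° of each other, inside the 5.7° allowed.
- **Lock ring:** I turned it clockwise through the free run until it pinched, then tightened in small steps. The torque was 0.46 N m while turning. I then went 0.035 rad further and it held still at 0.36 N m. From these I estimate the clamp at about 0.17 to 0.18 rad, or roughly 0.5 N m while turning. The clamp value cannot be read directly. I did not re-measure the torque after letting go.
- **One reading that disagreed:** near the pinch, a single torque reading taken while turning was 0.34 N m, but held still it was only about 0.02 N m. I relied on averaged readings at standstill from then on.
- **Other things on the bench:** comparing the scene picture before and after, the spindle, bowl and both glue bottles show no change. The live centre and chuck key differ slightly, which I take to be noise or the arm's shadow, and both stand where they did. The arm partly hides the gouge, but what shows of it is in the same place.
- **Arm:** at hand-in it stood clear, about 95 mm above the knob and with the gripper open, touching nothing.

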